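# Clip the wide specimen plate into the bench tester and run it under the probe

### The arm

A 6-joint arm with a two-finger parallel gripper is mounted at the origin on the work surface. World frame = base frame: x ahead of the robot, y to its left, z up, the work surface at z = 0. Lengths are in mm, angles in rad, forces in N, time in s.
With the tool pointing down it reaches from about 300 to 775 mm from the base axis. Payload 14.6 kg.
Tool frame: the origin (TCP) lies on the mounting face of the last link; the fingertips stand 173 mm ahead of it and the grasp point (between the pads) lies 155 mm ahead of it; x points along the fingers, y is the direction in which the jaws open and shut, and the axes are right-handed (so a half turn about x gives the same grasp; the last joint's range is limited). The gripper opens to 85 mm and grips with 20 to 120 N. Pads are 22 mm wide; open, the fingers measure 114 mm over their backs; the gripper's body (76 mm by 85 mm) begins 54 mm behind the grasp point. The pads swing forward as they close: fully open they stand 13 mm farther back than shut.
Start: joints at [1.123, 0.3, 1.521, -0, 1.321, -0.067], TCP at [204.412, 510.594, 404.681] pointing down, gripper open.
Joint ranges: [-3.03, 3.03], [-0.79, 2.21], [0.23, 2.52], [-1.04, 4.18], [0, 3.07], [-2.55, 2.55]. Speed limits (rad/s): [2.22, 2.22, 2.57, 3.14, 3.14, 3.14].

### API

Orientations are given as a 3x3 rotation matrix whose columns are the frame's x, y, z axes.
In Python, from workcell import robot, solver, viewer gives the robot as it stands. Calls block until the motion is done:
- robot.move_to(position, orientation): joint-space move of the TCP to a pose.
- robot.servo_line(position, frame=None, speed=150, max_force=None): straight line of the TCP; frame=None keeps the orientation; speed is the mean speed in mm/s. With max_force (N) it stops when the force on the tool has changed by that much, and returns True; else False.
- robot.movej(angles): joint-space move.
- robot.command_gripper(opening): finger opening in mm; the grip force is fixed at half the most; returns when the fingers have stopped.
- robot.wait(seconds).
- solver.ik(position, orientation): joint angles nearest the present ones, or None.
- viewer.camera(name): name is "side" or "top"; returns a dict with "color" (420x560x3 uint8, red, green, blue), "fx", "fy", "cx", "cy" (pixels), "rvec" (rotation vector, rad) and "tvec" (3), from world to camera coordinates, as OpenCV has them. Camera axes: x right, y down, z forward; pixel columns grow to the right and rows downward; lengths in mm; the calibration is good to about 2 mm. A picture is of the moment at which its call begins. There is no depth.
A pose or a line that the arm cannot do raises robot.PlanningError and nothing moves.
- robot.job_done(): hands the job in, once; it reports no verdict.
Readings, each from a call of its own:
- robot.get_time_s(): time.
- robot.get_joint_pos(): joint angles.
- robot.get_joint_velocities(): joint speeds.
- robot.get_joint_torque(): joint torques, N m.
- robot.get_position(): TCP position.
- robot.get_orientation(): TCP orientation.
- robot.get_force(): force on the tool from outside, world axes, zero at the start.
- robot.get_moment(): the same for the moment, N m.
- robot.get_grip_width(): finger opening in mm.
Only numpy, scipy, OpenCV 4.12 (cv2) and the standard library are available. Lean on these libraries where they do the work, as an engineer would, in place of code of your own. Each camera call takes 0.05 s, during which the arm holds its last target.

### The job

Lift the wide metal specimen plate out of the rack and press its bare lower edge straight down into the sprung clip on the tester's sliding carriage, until the edge rests fully home on the clip's floor and the plate stands upright. Then slide the carriage, which has a black grip fin to take it by, all the way under the tester's head to its stop, and let go. Leave the narrow plate in the rack and the other things on the bench alone.

Things in the scene. Friction and masses are not known exactly. Their poses are not given: they have to be found in the camera images.
- wide_plate: Specimen plate to load, 0.12 to 0.24 kg: aluminium sheet 6 mm thick (its x), 110 mm wide (y), 82 mm high (z), black grip bar along its top edge, 14 mm thick (x), 70 mm long (y), 22 mm high, from 80 to 102 mm above the lower edge. Origin: middle of the bare lower edge. Faces and ends are alike. Stands upright in either of the rack's two slots.
- narrow_plate: Same make as the wide plate but 60 mm wide with a 60 mm bar; stands in the other slot of the rack and stays there. Origin: middle of its lower edge.
- rack: Fixed grey plastic rack, 170 mm (its x) by 140 mm (y), origin under its centre. Two upright slots along its y, at x = -45 and +45 mm, each 9 mm wide, open at the top; slot floor 12 mm and slot walls' top 42 mm above the bench. Each slot is closed at y = +-59 mm by an end stop, also 42 mm high.
- tester: Fixed grey bench tester. Origin at bench level under the clip's centre at carriage joint 0; the carriage slides along its +y to the column. Bed 150 mm wide (x), y = -175 to 400 mm, 30 mm high. Column y = 255 to 395 mm; head from y = 125 mm on, underside 260 mm above the bench; its probe nose (44 mm wide, y = 165 mm) reaches down to 195 mm. A seated plate's top is at 152 mm and passes under.
- clip (a point): Centre of the clip's slot floor on the carriage, 50 mm above the bench; moves with it; axes as the tester's. The slot runs along y between two sprung jaws. Pushing a plate in takes about 7 to 13 N until the jaws have parted, then 2 to 4 N to the floor (its weight is not enough); they then hold it upright. End posts at y = +-64 mm, 36 mm higher than this floor, leave a 110 mm plate 9 mm of play each way.
- clip_mouth (a point): Middle of the clip's mouth at the tops of the jaws, 30 mm above the slot floor. Two dark steel jaws, 90 mm long (y), 2 mm apart at rest, each sprung to part up to 8 mm sideways (x). Their faces are straight for 14 mm above the floor, then flare to an 18 mm wide mouth here; the plate's edge meets the flare about 18 mm above the floor.
- handle (a point): Centre of the gripping zone of the carriage's black upright grip fin: 14 mm thick (x of the tester), 36 mm long (y), top 102 mm above the bench, this point 90 mm above the bench and 135 mm from the clip's centre on the -y side. The carriage's top plate is 44 mm above the bench. Axes as the tester's.
- carriage (a joint): Travel of the carriage along the tester's +y in m: 0 at the loading end, 0.14 at the stop under the head; starts at 0 to 0.02. Slides with about 1.5 N of friction and stays where it is left.
- bottle: White bottle, 60 mm across, 150 mm high, standing on the bench; bystander. Origin under its centre.
- weight: Steel calibration weight, 56 mm across, 76 mm high, bystander. Origin under its centre.
- case: Open wooden case 70 x 130 x 30 mm, bystander. Origin under its centre.
There are look-alikes about, which are no part of the job. Leave any purple or red look-alike of the narrow_plate alone.

How it is judged:
By the outcome, as a careful person would: the job done as asked, in the order asked, and still so for the second after the job is handed in, with the robot touching nothing.
It also fails if it takes over 54 s, if anything falls off the work surface, if the arm or the gripper's body presses on something with over 40 N, if the wrist force passes 120 N, or if a joint passes its speed limit or range.

## Working session

There is one attempt and no reset: what is moved stays moved. The work goes in short steps, each a Python script; the robot and the scene stay as the last script left them, time stands still between calls to the robot, and variables do not carry over. Pictures are saved under pics/ and viewed, and the job is handed in when it is done.

```bash
mkdir -p pics; ls
python3 - <<'E'
from workcell import robot, viewer
import cv2,json
for n in("side","top"):
    c=viewer.camera(n); cv2.imwrite(f"pics/{n}0.png",c["color"][:,:,::-1])
    print(n,{k:c[k] for k in c if k!="color"})
print(robot.get_time_s(),robot.get_grip_width(),robot.get_orientation())
E
```

```text
pics
side {'fx': 393.7188825829641, 'fy': 393.7188825829641, 'cx': 277.16882920838447, 'cy': 210.38135004390472, 'rvec': array([ 0.97213324, -2.50481609,  1.0275637 ]), 'tvec': array([362.67903911, 397.44464699, 437.42747525])}
top {'fx': 393.62001148851374, 'fy': 393.62001148851374, 'cx': 281.70651798380027, 'cy': 212.3491219819325, 'rvec': array([ 2.13429008, -2.14987129,  0.16439744]), 'tvec': array([-64.38757072, 567.15904685, 894.29283358])}
0.1 85.35915113106432 [[-4.35759396e-04  3.71676743e-01  9.28362111e-01]
 [-9.19764686e-04  9.28361657e-01 -3.71676993e-01]
 [-9.99999482e-01 -1.01583643e-03 -6.26871727e-05]]
```

View pics/side0.png

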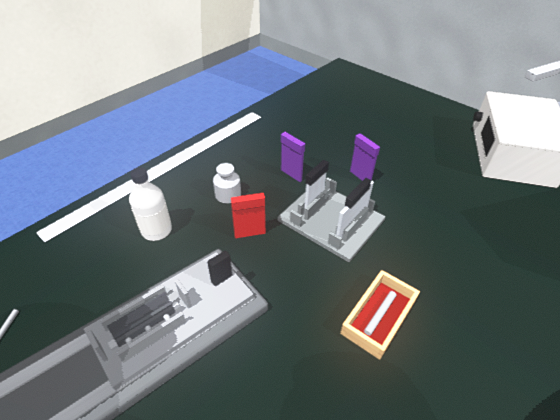

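View pics/top0.png

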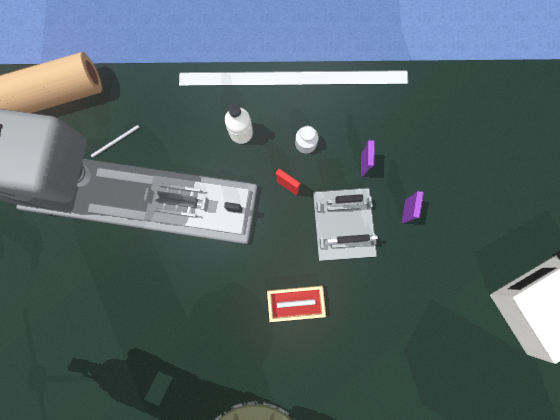

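```bash
cat > h.py <<'E'
import numpy as np, cv2
from workcell import robot, solver, viewer
def cam(n):
    c=viewer.camera(n); c["K"]=np.array([[c["fx"],0,c["cx"]],[0,c["fy"],c["cy"]],[0,0,1]]); c["R"]=cv2.Rodrigues(np.array(c["rvec"]))[0]; c["t"]=np.array(c["tvec"]);return c
def proj(c,P): return cv2.projectPoints(np.atleast_2d(np.array(P,float)),np.array(c["rvec"]),c["t"],c["K"],None)[0][:,0]
def ray(c,uv,z):
    d=c["R"].T@np.linalg.inv(c["K"])@np.array([uv[0],uv[1],1.]); o=-c["R"].T@c["t"]
    return o+d*(z-o[2])/d[2]
def crop(c,x0,y0,x1,y1,s,f): cv2.imwrite(f"pics/{f}.png",cv2.resize(c["color"][y0:y1,x0:x1,::-1],None,fx=s,fy=s,interpolation=cv2.INTER_CUBIC))
E
python3 - <<'E'
from h import *
t=cam("top");s=cam("side")
crop(t,300,130,440,270,4,"topr"); crop(t,130,160,270,250,5,"topt")
crop(s,270,120,400,270,4,"sider"); crop(s,80,230,280,380,4,"sidet")
print(proj(t,[[0,0,0],[204,510,404]]),proj(s,[[204,510,404]]))
print(-t["R"].T@t["t"],-s["R"].T@s["t"])
E
```

```text
[[ 253.36654323  461.98228704]
 [-149.61555075  442.7990275 ]] [[ 2470.38157694 -4673.96175631]]
[423.92604352 -67.65148274 970.19833147] [257.76656378 263.70978965 587.2432838 ]
```

View pics/topr.png

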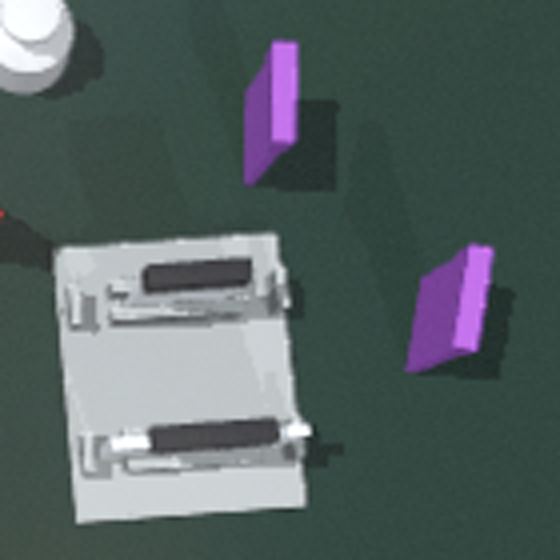

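View pics/topt.png

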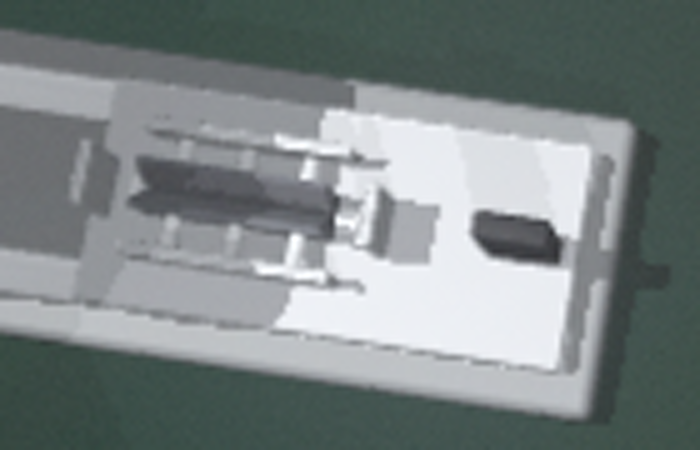

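View pics/sider.png

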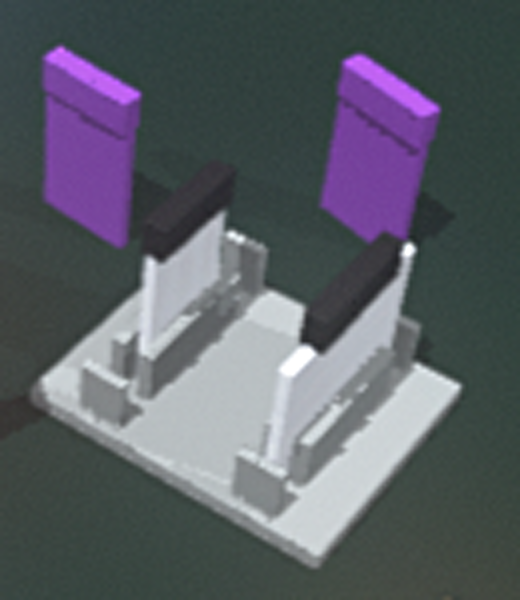

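View pics/sidet.png

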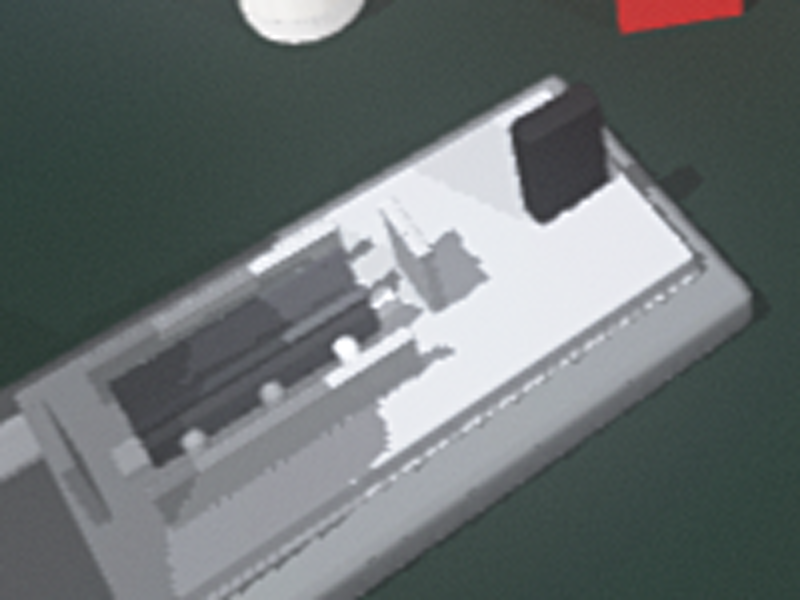

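Candidates: the near-slot plate at top (353,239) / side (357,192) has sheet shoulders showing beyond its bar, so it is the wide plate. The far-slot plate at top (347,199) has a full-width bar, so it is the narrow one. The purple look-alikes are at top (368,158) and (413,207), and the red one is at (288,181). The close crops above confirm the choice.

Run:
```python
from h import *
t=cam("top");s=cam("side")
def blobs(c,box,zs,thr=75):
    x0,y0,x1,y1=box; im=c["color"][y0:y1,x0:x1].astype(int)
    m=((im.max(2)<thr)&(im.max(2)-im.min(2)<14)&(im[:,:,1]-im[:,:,0]<6)).astype(np.uint8)
    n,l,st,ce=cv2.connectedComponentsWithStats(m)
    for i in range(1,n):
        if st[i,4]>40:
            ys,xs=np.nonzero(l==i); r=cv2.minAreaRect(np.float32(np.c_[xs+x0,ys+y0])); print(st[i],r)
            b=cv2.boxPoints(r)
            for p in b: print("  ",p.round(1),[ray(c,p,z).round(1)[:2] for z in zs])
print("top rack");blobs(t,(310,185,385,265),(114,92))
print("top fin");blobs(t,(215,190,250,220),(102,))
print("top clip");blobs(t,(140,180,205,220),(80,),95)
print("side rack");blobs(s,(295,150,385,245),(114,92))
print("side fin");blobs(s,(195,245,240,295),(102,))
crop(t,215,195,255,220,16,"fin");crop(t,325,225,385,255,12,"bar")
```

```text
top rack
[26 10 27  8 79] ((349.025390625, 198.35531616210938), (6.127246379852295, 26.361408233642578), 85.91438293457031)
   [335.7 196.2] [array([ 591. , -188.2]), array([ 595.3, -191.3])]
   [362.  194.4] [array([ 594.8, -246.6]), array([ 599.2, -251.2])]
   [362.4 200.5] [array([ 581.1, -247. ]), array([ 585.1, -251.6])]
   [336.1 202.4] [array([ 577.3, -188.8]), array([ 581.2, -191.9])]
top fin
[12 16 15  6 42] ((234.0, 208.5), (5.0, 14.0), 90.0)
   [227. 206.] [array([572.9,  53.8])]
   [241. 206.] [array([572.7,  22.5])]
   [241. 211.] [array([561.4,  22.4])]
   [227. 211.] [array([561.6,  53.7])]
top clip
[ 17  12  32  11 157] ((172.6899871826172, 198.6699981689453), (30.97127914428711, 9.616652488708496), 8.130102157592773)
   [156.7 201.2] [array([589. , 218.7])]
   [158.  191.7] [array([611.3, 216.5])]
   [188.7 196.1] [array([600.5, 145.4])]
   [187.3 205.6] [array([578.2, 147.9])]
side rack
[  8  10  26  25 316] ((315.1941223144531, 170.4764862060547), (14.859736442565918, 30.478729248046875), 49.398704528808594)
   [298.8 174.8] [array([ 598.5, -177.9]), array([ 614.4,
[... 189 characters left out ...]
 array([ 580.1, -185.9])]
[ 50  28  26  30 316] ((357.7500305175781, 192.25001525878906), (9.899494171142578, 34.64822769165039), 45.0)
   [342. 201.] [array([ 499. , -175.3]), array([ 510.2, -195.7])]
   [366.5 176.5] [array([ 503.7, -259.1]), array([ 515.2, -283.4])]
   [373.5 183.5] [array([ 483.7, -251.3]), array([ 494.2, -275.2])]
   [349. 208.] [array([ 480.2, -169.5]), array([ 490.6, -189.6])]
side fin
[ 13   6  24  34 537] ((220.36538696289062, 267.326904296875), (30.986347198486328, 22.553354263305664), 78.69007110595703)
   [206.3 254.3] [array([590.5,  54. ])]
   [228.4 249.9] [array([571.7,  24.9])]
   [234.5 280.3] [array([523.3,  57.6])]
   [212.3 284.7] [array([541.4,  84.6])]
```

View pics/fin.png

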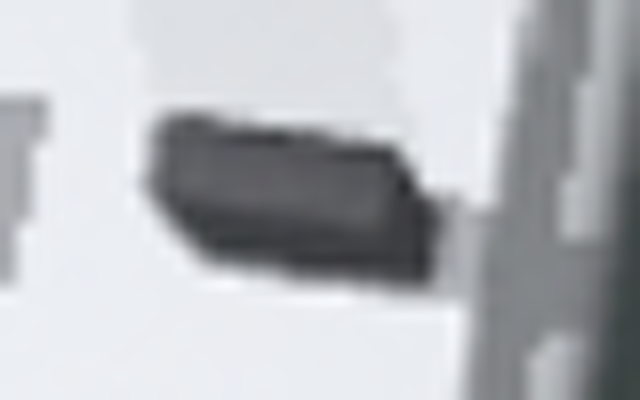

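View pics/bar.png

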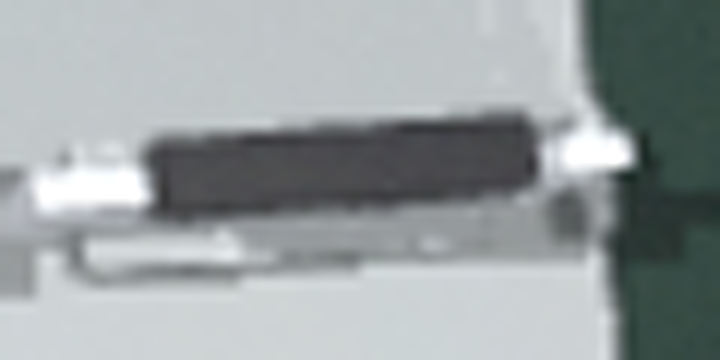

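Run:
```python
from h import *
t=cam("top")
im=t["color"].astype(float)
sat=im[:,:,1]-im[:,:,0]   # bench greenish
# upper edge & lower edge per column, brightness gradient subpixel
def edge(col,y0,y1,sign):
    g=im[y0:y1,col].sum(1); d=np.diff(g)*sign; i=np.argmax(d); i0=max(i-1,0); w=np.clip(d[i0:i+2],0,None)
    return y0+i0+.5+(np.arange(len(w))*w).sum()/w.sum()
def fit(cols,f,rng,sign,z,name):
    P=[]
    for c in cols:
        y=f(c); P.append((c,edge(c,int(y-rng),int(y+rng),sign)))
    P=np.array(P); W=np.array([ray(t,p,z)[:2] for p in P])
    for _ in range(3):
        vx,vy,x0,y0=cv2.fitLine(np.float32(W),cv2.DIST_HUBER,0,.01,.01).ravel()
        r=(W-[x0,y0])@np.array([-vy,vx]); W=W[abs(r)<3]
    print(name,len(W),"pt",x0.round(1),y0.round(1),"ang(dir from +y)",np.arctan2(-vx*np.sign(vy),abs(vy)), "rms",r.std()); return
fit(range(205,252),lambda c:160+(83+(( (c-130)*5)-355)*.142)/5,3,1,30,"bed +x edge")
fit(range(135,200),lambda c:160+(30+((c-130)*5)*.149)/5,3,1,30,"bed +x edge L")
fit(range(140,240),lambda c:160+(330+((c-130)*5)*.148)/5,4,-1,0,"bed -x edge")
fit(range(200,245),lambda c:160+(293+(((c-130)*5)-280)*.27)/5,3,-1,44,"carr -x edge")
# rack, bar
def up(p,s,o): return ((p[0]+.5)/s-.5+o[0],(p[1]+.5)/s-.5+o[1])
B=np.array([ray(t,up(p,12,(325,225)),114) for p in [(150,142),(535,115),(537,190),(152,215)]])[:,:2]
print(B.round(1),B.mean(0)); e=B[0]-B[1]+B[3]-B[2]; print("bar ang",np.arctan2(-e[0],e[1]),np.linalg.norm(e)/2)
S=np.array([ray(t,up(p,12,(325,225)),94) for p in [(35,190),(632,150)]]);print("sheet ends z94",S)
F=np.array([ray(t,up(p,16,(215,195)),102) for p in [(160,112),(395,148),(395,225),(155,198)]])[:,:2]
print(F.round(1),F.mean(0)); e=F[0]-F[1]+F[3]-F[2]; print("fin ang",np.arctan2(-e[0],e[1]),np.linalg.norm(e)/2)
R=np.array([ray(t,up(p,4,(300,130)),z) for p,z in [((55,247),12),((275,234),12),((305,507),0),((77,522),0)]])
print("rack",R.round(1),R.mean(0))
```

```text
bed +x edge 47 pt 652.4 74.2 ang(dir from +y) -0.1568187 rms 0.3675904685915574
bed +x edge L 65 pt 673.8 209.2 ang(dir from +y) -0.15494998 rms 0.3060253593387095
bed -x edge 100 pt 520.7 171.9 ang(dir from +y) -0.15587206 rms 0.28597889440792534
carr -x edge 29 pt 524.6 62.3 ang(dir from +y) -0.25511333 rms 1.4013988967309434
[[ 501.9 -188.7]
 [ 506.3 -258.9]
 [ 492.7 -258.7]
 [ 488.7 -188.7]] [ 497.40261601 -223.72441595]
bar ang 0.06014549911372595 70.1849354068092
sheet ends z94 [[ 494.97188748 -169.92757449   94.        ]
 [ 501.60484273 -281.07993466   94.        ]]
[[583.1  59.5]
 [577.8  26.5]
 [566.8  26.4]
 [570.9  60. ]] [574.65415583  43.12687214]
fin ang -0.14075350214091006 33.60613038921016
rack [[ 623.6 -147.6   12. ]
 [ 630.9 -284.5   12. ]
 [ 462.5 -298.6    0. ]
 [ 454.4 -158.7    0. ]] [ 542.84313675 -222.33348057    6.        ]<stdin>:8: RuntimeWarning: invalid value encountered in scalar divide
```

```bash
cat >> h.py <<'E'
ya=0.057; PX=np.array([np.cos(ya),np.sin(ya),0]); PY=np.array([-np.sin(ya),np.cos(ya),0])
bar=np.array([497.4,-223.7,0])
yt=-0.1558; TX=np.array([np.cos(yt),np.sin(yt),0]); TY=np.array([-np.sin(yt),np.cos(yt),0])
handle=560.8*TX+131.8*TY; clip=handle+135*TY
def fr(y,sg=1):
    x=np.array([0,0,-1.]);y=sg*y;return np.column_stack([x,y,np.cross(x,y)])
E
python3 - <<'E'
from h import *
print(clip,handle)
Z=np.array([0,0,1.])
sets=[]
def box(o,X,Y,hx,hy,z): return [o+a*hx*X+b*hy*Y+z*Z for a,b in((-1,-1),(-1,1),(1,1),(1,-1))]
polys=[box(bar,PX,PY,7,35,114),box(bar,PX,PY,3,55,94),box(handle,TX,TY,7,18,102),box(clip,TX,TY,9,45,80)]+[box(clip+e*64*TY,TX,TY,1,0,86) for e in(-1,1)]
for n,A in(("top",[(315,180,385,270,6,"otr"),(140,170,260,240,6,"ott")]),("side",[(270,140,400,260,5,"osr"),(80,230,280,380,4,"ost")])):
    c=cam(n)
    for x0,y0,x1,y1,s,f in A:
        im=cv2.resize(c["color"][y0:y1,x0:x1,::-1],None,fx=s,fy=s,interpolation=cv2.INTER_CUBIC)
        for p in polys:
            q=(proj(c,p)-[x0,y0]+.5)*s-.5
            cv2.polylines(im,[np.int32(q.round())],True,(0,0,255),1)
        cv2.imwrite(f"pics/{f}.png",im)
for P,Y in((bar+[0,0,261],PX),(bar+[0,0,400],PX),(clip+[0,0,299],TX),(clip+[0,0,420],TX),(handle+[0,0,245],TX),(handle+140*TY+[0,0,245],TX)):
    print([None if (q:=solver.ik(P,fr(Y,sg))) is None else np.round(q,2) for sg in(1,-1)])
E
```

```text
[595.40690654 176.54884775   0.        ] [574.45889457  43.18400683   0.        ]
[array([-0.49,  0.45,  1.67, -0.  ,  1.02, -0.55]), None]
[array([-0.49,  0.29,  1.54, -0.  ,  1.31, -0.55]), None]
[array([ 0.23,  0.55,  1.41, -0.  ,  1.17,  0.39]), None]
[array([ 0.23,  0.45,  1.28, -0.  ,  1.41,  0.39]), None]
[array([ 0.01,  0.53,  1.59, -0.  ,  1.02,  0.17]), None]
[array([ 0.24,  0.62,  1.44, -0.  ,  1.07,  0.39]), None]
```

View pics/otr.png

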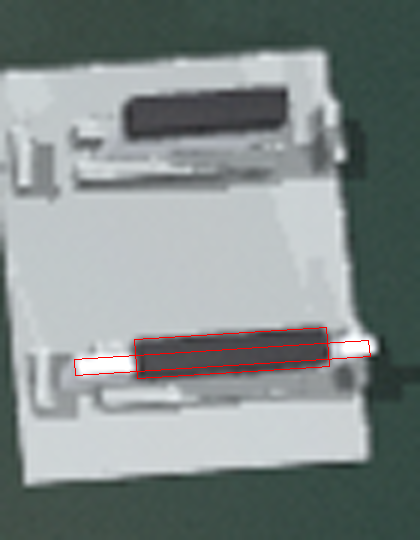

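View pics/ott.png

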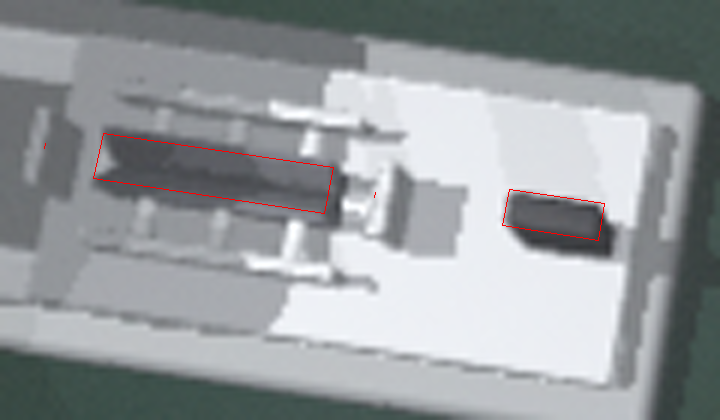

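View pics/osr.png

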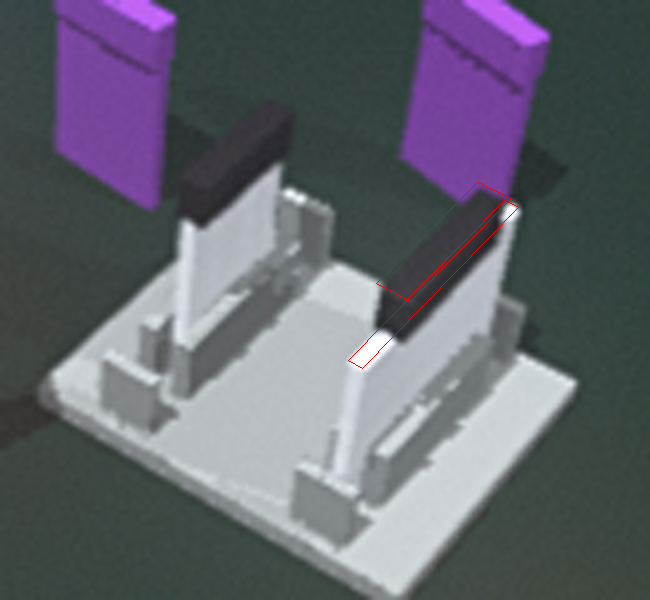

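View pics/ost.png

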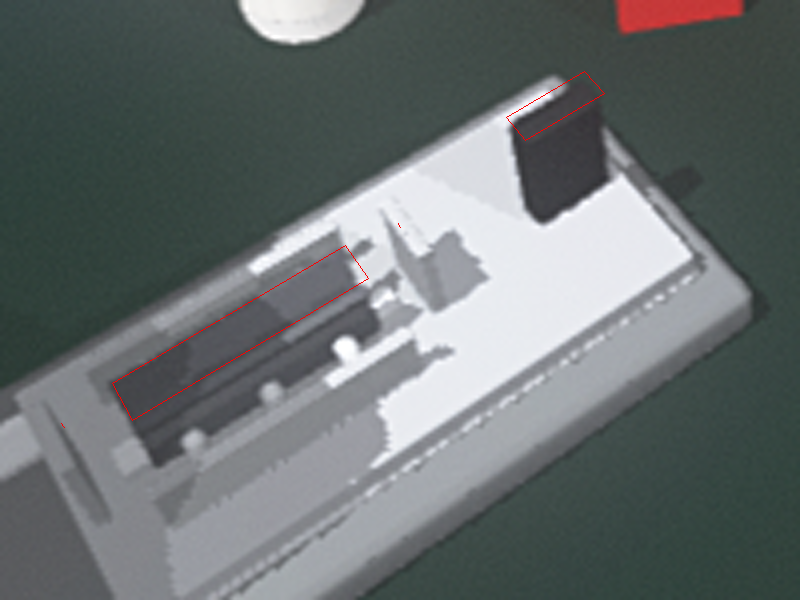

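The overlays agree with the image to about 1 mm in both views: wide plate bar at top (353,239), fin at top (232,206), jaws at top (176,199). Grasping now.

Run:
```python
from h import *
robot.command_gripper(42)
robot.move_to(bar+[0,0,340],fr(PX)); print(robot.get_time_s())
robot.servo_line(bar+[0,0,262],speed=120)
print(robot.get_position().round(1),robot.get_time_s(),robot.get_force())
c=cam("side");crop(c,250,60,420,260,3,"g1")
robot.command_gripper(0)
print(robot.get_grip_width(),robot.get_force(),robot.get_moment(),robot.get_position(),robot.get_time_s())
c=cam("side");crop(c,250,60,420,260,3,"g2")
```

```text
3.7417
[ 497.6 -223.7  262.7] 4.5417 [-0.6100385   0.4122412  -0.28978905]
12.647642336833654 [-0.7166684  -0.15087613  5.63277122] [-0.02566502  0.18729082 -0.02760496] [ 497.53695986 -223.76681138  262.73396337] 4.9583
```

View pics/g2.png

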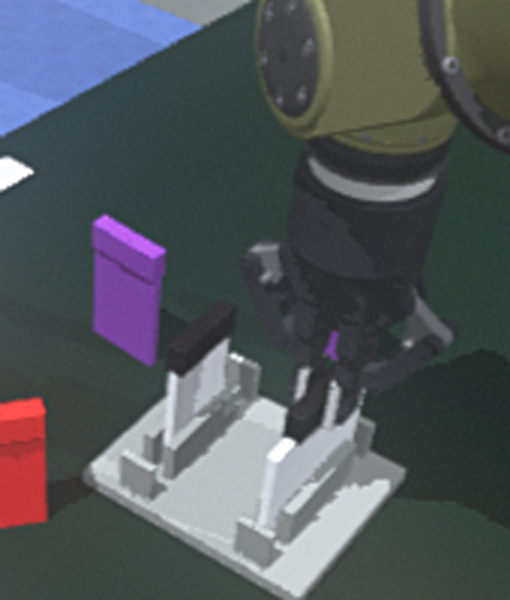

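The fingers are around the wide plate's bar (g2 pixel ~(310,400)) and the opening is consistent with the 14 mm bar. Lifting.

Run:
```python
from h import *
z0=robot.get_position()[2]
robot.servo_line(bar+[0,0,322],speed=80)
print(robot.get_grip_width(),robot.get_force(),robot.get_moment())
robot.servo_line(bar+[0,0,402],speed=150)
robot.move_to(clip+[0,0,420],fr(TX))
robot.servo_line(clip+[0,0,350],speed=150)
robot.wait(.2)
print(robot.get_position(),robot.get_grip_width(),robot.get_force(),robot.get_moment(),robot.get_time_s())
s=cam("side");crop(s,40,130,280,400,2.2,"c1s")
t=cam("top");crop(t,120,120,290,260,4,"c1t")
```

```text
12.559657381684902 [-0.58649468  0.20063206 -0.80902094] [-0.02304356 -0.00673909  0.0495777 ]
[595.49033682 176.52154347 351.16606104] 13.00337526312115 [-0.70965365 -0.02659265 -1.36863843] [ 0.04805503 -0.02112814 -0.01694259] 8.9333
```

View pics/c1s.png

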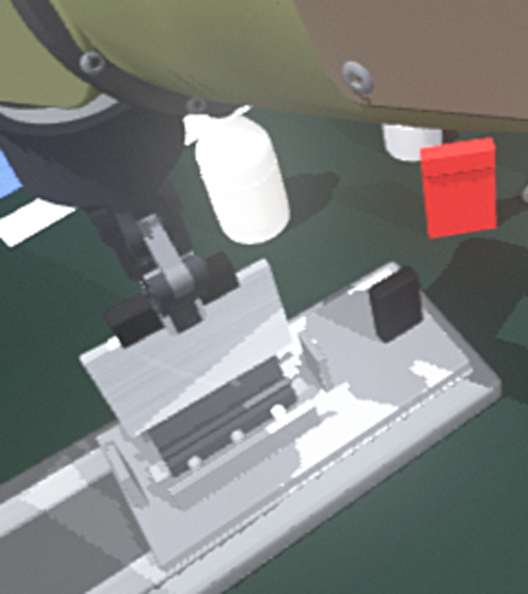

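View pics/c1t.png

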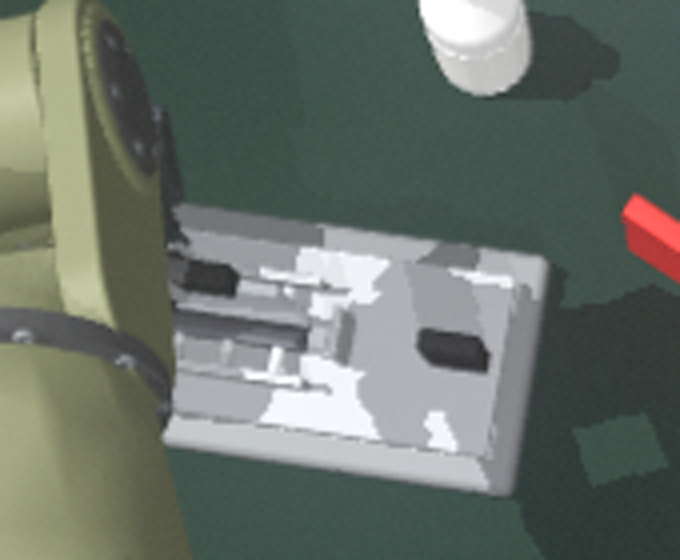

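The plate is held above the clip, with its lower corners near c1s (132,438) and (293,345). Comparing those with the expected positions:

Run:
```python
from h import *
s=cam("side");x0,y0,x1,y1=60,200,230,370;k=4
im=cv2.resize(s["color"][y0:y1,x0:x1,::-1],None,fx=k,fy=k,interpolation=cv2.INTER_CUBIC)
Z=np.array([0,0,1.])
for z,h in((100.5,55),(182.5,55)):
  for a in(-3,3):
    q=(proj(s,[clip+a*TX+e*h*TY+z*Z for e in(-1,1)])-[x0,y0]+.5)*k-.5
    cv2.polylines(im,[np.int32(q.round())],False,(0,0,255),1)
cv2.imwrite("pics/c2.png",im); print(robot.get_time_s())
```

```text
9.0833
```

View pics/c2.png

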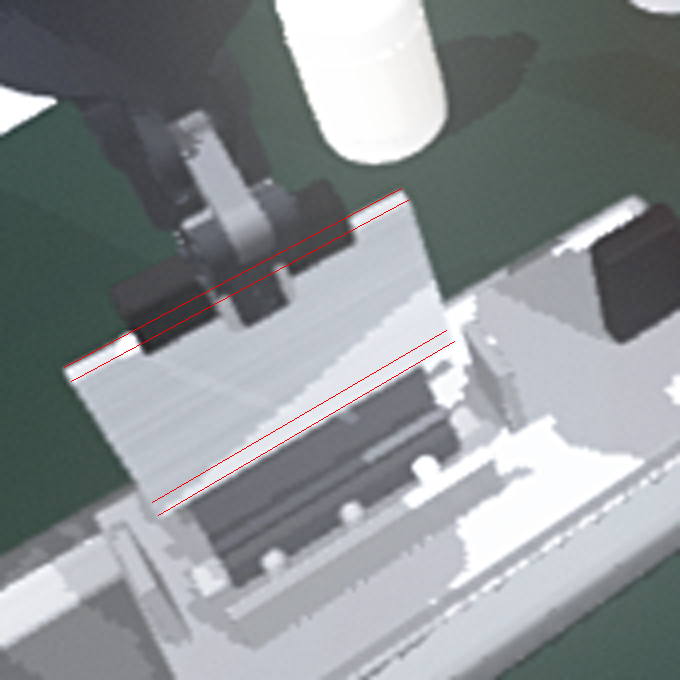

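The projected plate lines match the picture to within about 1 mm, so it is aligned and upright. Pressing in with a force limit.

Run:
```python
from h import *
def st(m): print(m,robot.get_position().round(2),robot.get_force().round(1),robot.get_moment().round(2),round(robot.get_grip_width(),2),robot.get_time_s())
print(robot.servo_line(clip+[0,0,323],speed=60,max_force=20)); st("pre")
for z in (314,307,302.5):
    r=robot.servo_line(clip+[0,0,z],speed=20,max_force=28); st((z,r))
    if r: break
else:
    r=robot.servo_line(clip+[0,0,296],speed=10,max_force=24); st(("floor",r))
s=cam("side");crop(s,60,200,230,370,4,"c3")
```

```text
False
pre [595.48 176.57 322.93] [ 0.3 -0.2 -0.6] [ 0.03  0.03 -0.01] 12.9 9.6833
(314, False) [595.52 176.6  314.7 ] [0.2 1.  5. ] [ 0.02  0.24 -0.11] 12.65 10.2833
(307, False) [595.31 176.57 306.22] [ 0.1  0.1 -5. ] [ 0.16  0.04 -0.14] 12.9 10.7833
(302.5, False) [595.35 176.56 302.14] [-0.1 -0.6 -3.1] [ 0.18  0.01 -0.16] 12.7 11.1583
('floor', True) [595.6  176.63 300.76] [-1.7  0.8  5.9] [ 0.02  0.54 -0.13] 12.54 11.6
```

View pics/c3.png

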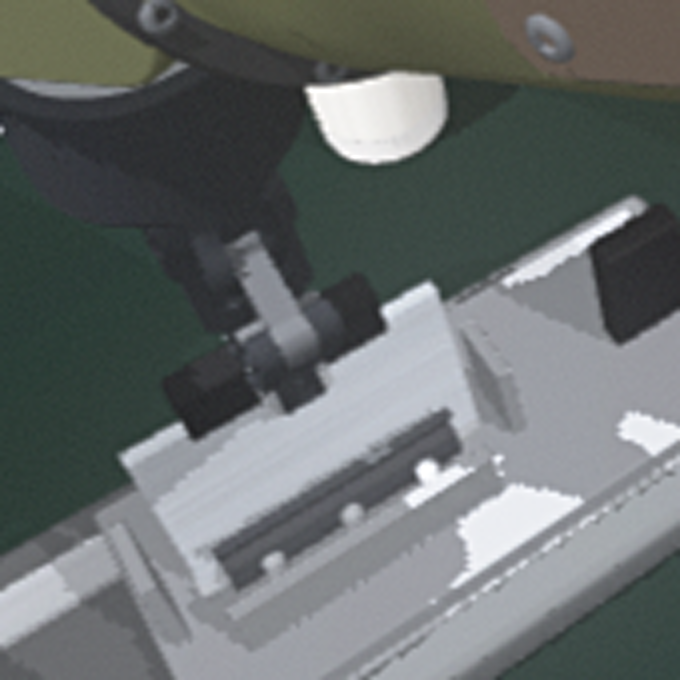

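The force stop came at TCP z = 300.8, and 300.7 was predicted for the floor. I'll do one confirming push, then release and check the height.

Run:
```python
from h import *
def st(m): print(m,robot.get_position().round(2),robot.get_force().round(1),round(robot.get_grip_width(),2),robot.get_time_s())
r=robot.servo_line(clip+[0,0,296],speed=10,max_force=25); st(("push",r))
robot.servo_line(clip+[0,0,301],speed=20); st("relax")
robot.command_gripper(42); st("open")
robot.servo_line(clip+[0,0,390],speed=200)
robot.move_to(handle+[0,0,310],fr(TX)); st("handle above")
s=cam("side");x0,y0,x1,y1=60,200,260,370;k=4
im=cv2.resize(s["color"][y0:y1,x0:x1,::-1],None,fx=k,fy=k,interpolation=cv2.INTER_CUBIC)
for z in(132,):
  for a in(-3,3):
    q=(proj(s,[clip+a*TX+e*55*TY+[0,0,z] for e in(-1,1)])-[x0,y0]+.5)*k-.5
    cv2.polylines(im,[np.int32(q.round())],False,(0,0,255),1)
q=(proj(s,[clip+a*7*TX+e*35*TY+[0,0,152] for a,e in((-1,-1),(-1,1),(1,1),(1,-1))])-[x0,y0]+.5)*k-.5
cv2.polylines(im,[np.int32(q.round())],True,(0,0,255),1)
cv2.imwrite("pics/c4.png",im)
t=cam("top");crop(t,120,150,270,260,5,"c4t")
```

```text
('push', True) [595.72 176.77 300.77] [-2.5  0.2  6.8] 12.89 11.9667
relax [595.39 176.56 301.07] [-1.2  1.   0.8] 12.71 12.2167
open [595.43 176.55 301.  ] [ 1.2 -0.1  1. ] 42.29 12.6083
handle above [574.65  43.42 309.88] [ 0.2  0.2 -0.3] 42.07 13.875
```

View pics/c4.png

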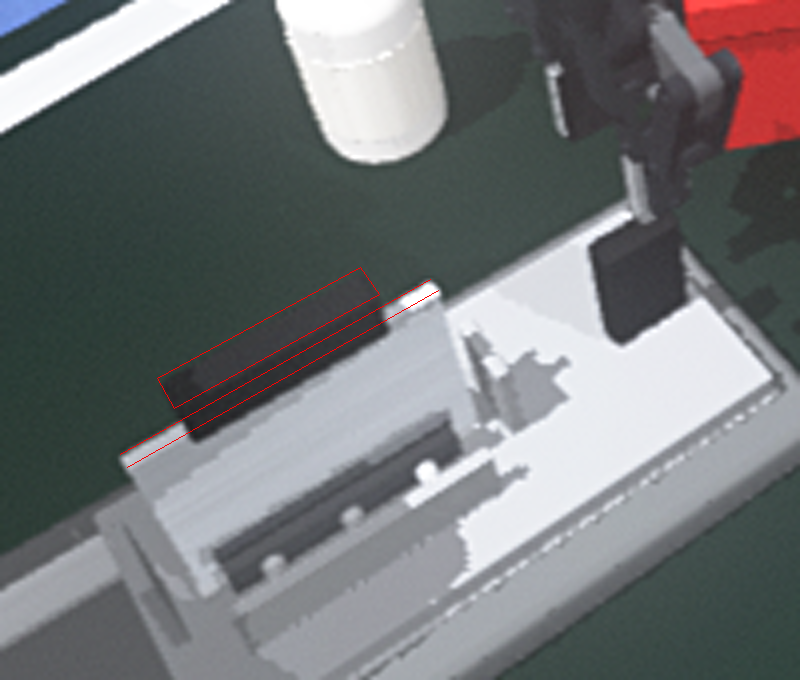

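View pics/c4t.png

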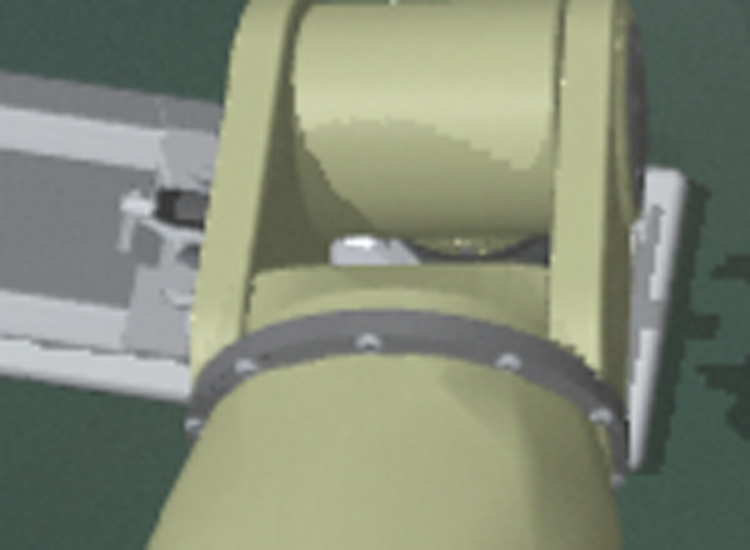

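The plate stands upright: its shoulders at c4 (125,460) and (435,287) lie on the predicted seated lines. Next I take the fin and slide.

Run:
```python
from h import *
def st(m): print(m,robot.get_position().round(2),robot.get_force().round(1),round(robot.get_grip_width(),2),robot.get_time_s())
r=robot.servo_line(handle+[0,0,247],speed=80,max_force=15); st(("down",r))
robot.command_gripper(0); st("grip")
p=robot.get_position()
r=robot.servo_line(p+100*TY,speed=60,max_force=20); st(("slide1",r))
if not r:
    r=robot.servo_line(p+155*TY,speed=25,max_force=18); st(("slide2",r))
print("travel",(robot.get_position()-p)@TY)
s=cam("side");crop(s,0,150,280,420,2.2,"d1")
```

```text
('down', False) [574.61  43.17 247.46] [1.  0.6 0.1] 41.99 14.9083
grip [573.79  43.42 247.65] [-14.4   2.   12.6] 13.35 15.2833
('slide1', False) [589.12 142.38 247.72] [-5.   1.7  2. ] 13.1 17.1
('slide2', True) [595.27 180.55 247.7 ] [-1.9 -4.1  6.1] 12.61 18.5583
travel 138.80679780075673
```

View pics/d1.png

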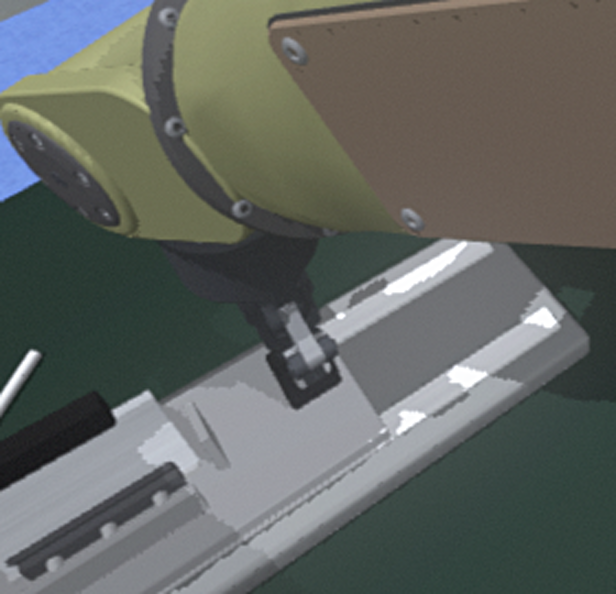

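The carriage stopped on force after 138.8 mm of travel. I'll push once more against the stop to confirm, then let go and retreat.

Run:
```python
from h import *
def st(m): print(m,robot.get_position().round(2),"y_t",round((robot.get_position()-handle)@TY,2),robot.get_force().round(1),round(robot.get_grip_width(),2),robot.get_time_s())
p=robot.get_position()
r=robot.servo_line(p+10*TY,speed=25,max_force=28); st(("push",r))
q=robot.get_position()
robot.command_gripper(42); st("open")
q=robot.get_position()
robot.servo_line(np.array([q[0],q[1],330]),speed=150); st("up")
robot.move_to(np.array([430,-60,400]),fr(TX)); st("away")
s=cam("side");cv2.imwrite("pics/e_s.png",s["color"][:,:,::-1])
t=cam("top");crop(t,0,90,400,280,2,"e_t")
# fin expected
h2=handle+140*TY
print(proj(s,[h2+a*7*TX+e*18*TY+[0,0,102] for a,e in((-1,-1),(-1,1),(1,1),(1,-1))]))
```

```text
('push', True) [595.62 181.12 247.67] y_t 139.55 [-2.1 -2.1  5.1] 13.22 18.85
open [595.3  181.27 246.76] y_t 139.64 [-0.  -0.3  0.3] 42.02 19.2417
up [595.14 181.21 328.98] y_t 139.57 [ 0.6 -0.7  0.2] 41.89 19.95
away [430.57 -59.61 399.73] y_t -123.87 [0.1 0.6 0.1] 42.08 21.1
[[147.55598961 302.00697406]
 [123.06732232 316.48154531]
 [118.84501066 309.31296682]
 [143.12277905 295.23959717]]
```

View pics/e_s.png

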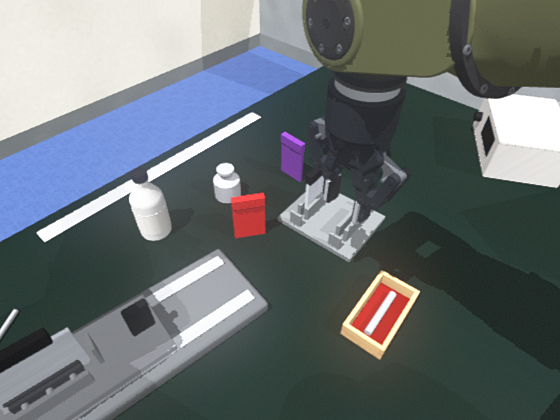

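View pics/e_t.png

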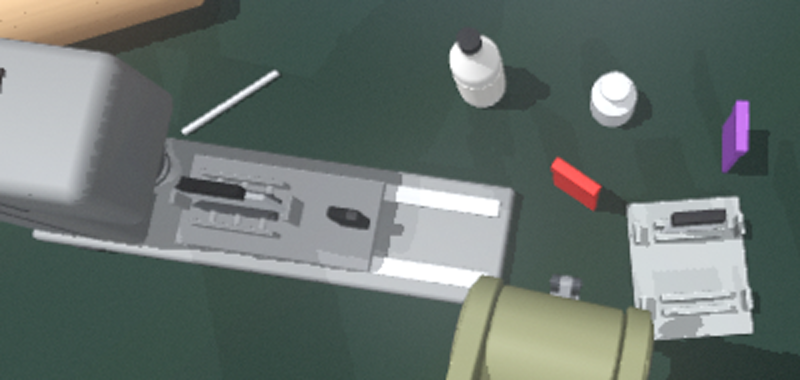

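Run:
```python
from h import *
t=cam("top")
for p in((633,140),(612,270)):
    u=((p[0]+.5)/5-.5+130,(p[1]+.5)/5-.5+160); 
    for z in (0,30): w=ray(t,u,z); print(z,w.round(1),"bedend tester y (fin=-135+j)",((w-handle)@TY-135).round(1))
crop(t,60,150,260,250,4,"e2")
print(robot.get_time_s())
```

```text
0 [636.9  -4.8   0. ] bedend tester y (fin=-135+j) -172.7
30 [630.3  -6.7  30. ] bedend tester y (fin=-135+j) -175.6
0 [570.7   5.5   0. ] bedend tester y (fin=-135+j) -172.8
30 [566.2   3.3  30. ] bedend tester y (fin=-135+j) -175.7
21.25
```

View pics/e2.png

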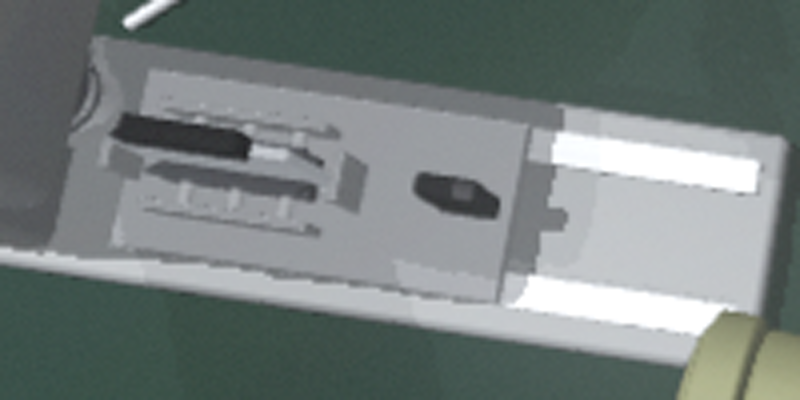

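The bed end sits at tester y ≈ -175.6 in the frame tied to the fin's start, so the carriage began at about 0–1 mm and has travelled to its 140 mm stop. The plate is seated upright with its bar at e2 (180,137), and the fin is at (455,195). Handing in.

Run:
```python
from workcell import robot
robot.job_done()
```

```text
the job is handed in; nothing more can be done
```

I lifted the wide plate out of the near slot, pressed it into the clip, slid the carriage by its fin to the stop and let go. I handed it in at about 21 s, with the arm clear of everything.

- **Seating:** the push stopped on force at TCP z 300.8 mm, where 300.7 mm was predicted for the clip floor. A second push gave no further descent. After release, the side view showed the plate upright, with its shoulders on the lines projected for a seated plate.
- **Carriage:** it travelled 138.8 mm before stopping on force. A firmer push added about 0.7 mm, which I put down to arm give. The bed-end measurement put the start at about 0–1 mm, so the carriage is at its stop to within about 1 mm. The joint itself can't be read directly.
- **Other things:** in the last pictures the narrow plate was still in the rack. The bottle, weight, case, red look-alike and one purple one were where they started. The arm hid the other purple look-alike.
- **Small disagreements:** when the gripper closed on the fin, it was about 1 mm off sideways, with a brief side force of about 14 N. The bed width came out as 145 mm, not 150 mm, so I took the clip's position from the fin. No check failed.

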